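# Graded supports for a sloping panel

## Robot

A 7-joint arm with a two-finger parallel gripper is mounted at the origin on the work surface. World frame = base frame: x ahead of the robot, y to its left, z up, the work surface at z = 0. Lengths are in m, angles in degrees, forces in N, time in s.
With the tool pointing down it reaches from about 0.425 to 0.825 m from the base axis. Payload 3.6 kg.
Tool frame: the origin (TCP) lies between the finger pads; the fingertips stand 14 mm ahead of it and the grasp point (between the pads) lies 5 mm behind it; z points along the fingers, y is the line along which they close (so a half turn about z gives the same grasp; the last joint's range is limited). The gripper opens to 93 mm and grips with 3 to 60 N. Pads are 15 mm wide; open, the fingers measure 128 mm over their backs; the gripper's body (75 mm by 188 mm) begins 65 mm behind the grasp point.
Start: joints at [-67.294, 35.231, -0.722, 81.555, 0.464, 63.22, -2.315], TCP at [0.267, 0.593, 0.233] pointing down, gripper open.
Joint ranges: [-178.69, 178.69], [-17.37, 117.87], [-77.05, 75.6], [15.02, 138.74], [-78.02, 258.01], [0.78, 113.62], [-162.83, 162.83]. Speed limits (degrees/s): [159.86, 159.86, 180, 180, 180, 180, 180].

## Interface

Orientations are given as [roll, pitch, yaw] about the fixed x, y, z axes, in that order (R = Rz(yaw) Ry(pitch) Rx(roll)).
In Python, from plant import robot, imaging gives the robot as it stands. The module is installed in compiled form; this text tells all that it offers.
- The arm moves only by the tool servo_tool, never from a script. Its argument "series" is a list of rows, each a list of 7 numbers: the opening, from 0 (shut) to 1 (fully open), then the shift along the world's x, y, z in m, then the turn, a rotation vector about the world's x, y, z in rad. A call has 1 to 20 rows; each row shifts and turns the commanded pose from where the row before left it; what a row does not reach is not made up. A row lasts 1/12 s, in which the tool goes at most 41.7 mm and 7.16 degrees, less where a joint would pass 70% of its speed; a pose out of reach is approached as far as the arm can. A call is refused whole if a number of a shift passes 0.0417 or a number of a turn 0.125, either way. A call with a gripper value outside its range is refused whole. The fingers move at their own pace and stop on an object; "newtons" is the grip in N (left out, the last holds). Time passes only in rows, so rows that do not move let the fingers close. It gives the time, the measured TCP pose, the force, the opening and the grip force at its end, in the units of the state.
- robot.read_state(): the state, without advancing time (a new reading comes with each control period).
- imaging.grab_frame(name): name is "scene" or "top" or "wrist"; returns the picture (480x640x3 uint8, red, green, blue); there is no depth.
- imaging.camera_info(name): a dict with "fx", "fy", "cx", "cy" (pixels), "R" (3x3) and "t" (3): a world point X has camera coordinates R X + t. Camera axes: x right, y down, z forward; pixel columns grow to the right and rows downward; lengths in m; the calibration is good to about 2 mm. A picture is of the moment at which its call begins: read the wrist's pose just before it. camera_info takes no time and is no camera call; for the wrist camera it gives the pose at the moment of the call.
- robot.finish_job(): hands the job in; it is judged then, once.
The state is a dict: "clock": time; "joint_pos": joint angles; "dq": joint speeds; "joint_efforts": joint torques, N m; "position": TCP position; "orientation": TCP orientation; "ft_force": force on the tool from outside, world axes, zero at the start; "torque": the same for the moment, N m; "opening": finger opening in m; "gripper_force": force on a finger pad.
Only numpy, scipy, OpenCV 4.12 (cv2) and the standard library are available. Lean on these libraries where they do the work, as an engineer would, in place of code of your own. Each camera call takes 0.05 s, during which the arm holds its last target. There are 200 camera calls.

## Task

Set out the supports for a panel that has to lie at a slope: stand the four loose steel tubes upright on the rubber pads of the aluminium strip, one centred on each pad, in order of height, with the tallest on the pad next to the grey end stop and the shortest at the far end of the row. Go by height, not thickness, and do not let any tube fall over.

Things in the scene. Friction and masses are not known exactly. Their poses are not given: they have to be found in the camera images.
- tube_a_mid (a point): Centre (on the axis, half-way up) of the tallest of the four loose tube supports: a plain bare-steel tube standing upright on the table, 36 mm outside diameter, 85 mm high, wall 5 mm, open at both ends. z runs along its axis.
- tube_b_mid (a point): Centre (on the axis, half-way up) of the second tallest and the thickest of the four loose tube supports: a plain bare-steel tube standing upright on the table, 50 mm outside diameter, 68 mm high, wall 5 mm, open at both ends. z runs along its axis.
- tube_c_mid (a point): Centre (on the axis, half-way up) of the third tallest and the thinnest of the four loose tube supports: a plain bare-steel tube standing upright on the table, 30 mm outside diameter, 52 mm high, wall 5 mm, open at both ends. z runs along its axis.
- tube_d_mid (a point): Centre (on the axis, half-way up) of the shortest of the four loose tube supports: a plain bare-steel tube standing upright on the table, 44 mm outside diameter, 36 mm high, wall 5 mm, open at both ends. z runs along its axis.
- pad0: One of four identical square black rubber pads, 66 x 66 x 8 mm, fixed in one row on the flat aluminium strip, about 90 mm apart. Origin at the centre of its underside, which is 4 mm above the table (strip thickness); its top, on which a tube stands, is 8 mm above the origin, 12 mm above the table. z up, y along the row. Which pad has which place in the row changes from start to start.
- pad1: One of four identical square black rubber pads, 66 x 66 x 8 mm, fixed in one row on the flat aluminium strip, about 90 mm apart. Origin at the centre of its underside, which is 4 mm above the table (strip thickness); its top, on which a tube stands, is 8 mm above the origin, 12 mm above the table. z up, y along the row. Which pad has which place in the row changes from start to start.
- pad2: One of four identical square black rubber pads, 66 x 66 x 8 mm, fixed in one row on the flat aluminium strip, about 90 mm apart. Origin at the centre of its underside, which is 4 mm above the table (strip thickness); its top, on which a tube stands, is 8 mm above the origin, 12 mm above the table. z up, y along the row. Which pad has which place in the row changes from start to start.
- pad3: One of four identical square black rubber pads, 66 x 66 x 8 mm, fixed in one row on the flat aluminium strip, about 90 mm apart. Origin at the centre of its underside, which is 4 mm above the table (strip thickness); its top, on which a tube stands, is 8 mm above the origin, 12 mm above the table. z up, y along the row. Which pad has which place in the row changes from start to start.
- stop: The end stop: a fixed grey-painted steel block lying across one end of the aluminium strip, 80 mm across the strip, 30 mm along it, 30 mm high, with two bolt heads on top (35 mm high with them). Origin at the centre of its underside, 4 mm above the table; about 90 mm from the centre of the nearest pad. It may be at either end of the row; at the other end there is only a single low bolt head.
Not all that is in view belongs to the job. Leave any orange or pink look-alike of the pad3 alone. What is shaped like the part that bears tube_a_mid but purple is not meant.

How it is judged:
By the outcome, as a careful person would: the job done as asked, in the order asked, and still so for the second after the job is handed in, with the robot touching nothing.
It also fails if it takes over 107 s, if anything falls off the work surface, if the arm or the gripper's body presses on something with over 40 N, if the wrist force passes 120 N, or if a joint passes its speed limit or range.

## Working session

There is one attempt and no reset: what is moved stays moved. The work goes in short steps, Python scripts to look and compute and a tool call to move; the robot and the scene stay as the last step left them, time stands still between calls to the robot, and variables do not carry over. Pictures are saved under pics/ and viewed, at most 14 in all, crops included, and the job is handed in when it is done.

Besides the shell and the picture viewer there is one more tool, called after "Emit:" as a command line: name --pt "numbers of a row" for each row, then --argument value for the rest. servo_tool: Moves the arm, as the interface text tells. Its arguments: {"type":"object","properties":{"series":{"type":"array"},"newtons":{"type":"number"}},"required":["series"]}

```bash
mkdir -p pics
python3 - <<'E'
from plant import robot, imaging
import cv2
s=robot.read_state();print(s)
for n in("scene","top"):
    cv2.imwrite(f"pics/{n}0.png",imaging.grab_frame(n)[:,:,::-1]);print(n,imaging.camera_info(n))
E
```

```text
{'clock': 0.0, 'joint_pos': array([-67.29403777,  35.28908943,  -0.72221006,  81.63838248,
         0.46535662,  63.21970498,  -2.31468353]), 'dq': array([-0.0113789 ,  0.05639229, -0.01173589,  0.02127428,  0.05645331,
        0.00573182,  0.03485516]), 'joint_efforts': array([ 2.76689843e-04, -4.58933222e+01,  2.09145513e-01, -1.65744281e+01,
       -6.10112236e-02,  2.04155868e-02,  2.31529093e-04]), 'position': array([0.26640027, 0.59209031, 0.23149999]), 'orientation': array([-1.79855766e+02,  3.52587758e-03,  1.55779599e+02]), 'ft_force': array([-0.1189493 ,  0.1545603 ,  0.94498442]), 'torque': array([ 0.01209166,  0.06131865, -0.0284016 ]), 'gripper_force': 0.0, 'opening': 0.0932048966416634}
scene {'fx': 442.57757545156215, 'fy': 442.57757545156215, 'cx': 324.40058923697654, 'cy': 238.3254735863758, 'R': array([[ 0.38439455,  0.92315937,  0.00419705],
       [ 0.64668001, -0.26602117, -0.71486901],
       [-0.65882152,  0.2775059 , -0.69924579]]), 't': array([-0.25394734, -0.37186074,  1.30164298])}
top {'fx': 472.6934394794741, 'fy': 472.6934394794741, 'cx': 318.18522961201796, 'cy': 239.46239604881188, 'R': array([[ 0.00579147, -0.99995647,  0.0073153 ],
       [-0.98109619, -0.00709701, -0.19339053],
       [ 0.19343403, -0.006057  , -0.98109459]]), 't': array([-0.00256459,  0.61106456,  0.92220764])}
```

View pics/top0.png

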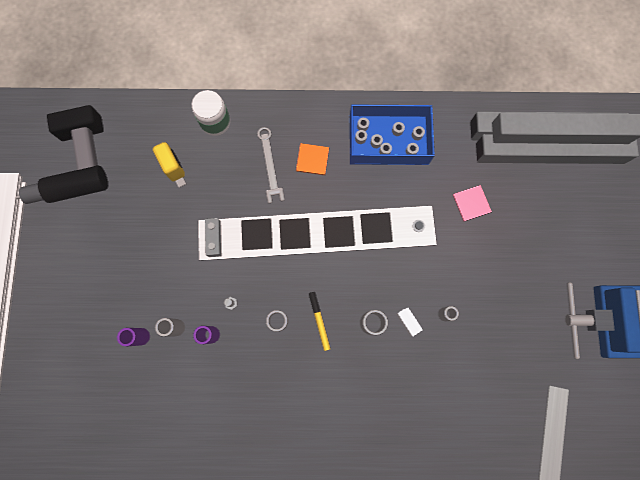

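View pics/scene0.png

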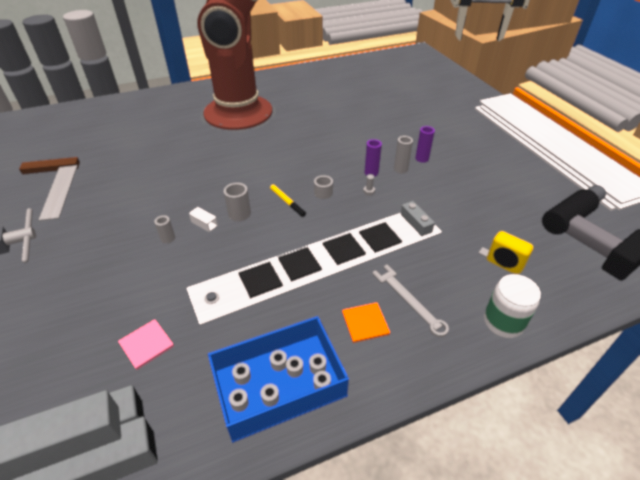

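Top view: stop at the left end (212,237). Dark pads are at x≈257, 294, 339 and 376 px. The grey tube candidates are (166,327), (277,321), (375,322) and (451,313). The purple ones at (127,337) and (204,335) are look-alikes, the nut at (230,303) is clutter, and so are the bushes in the blue bin. I'll measure and check with one crop.

```bash
cat > h.py <<'E'
import numpy as np, cv2
from plant import robot, imaging
def ray(info,u,v,z):
    R,t=np.array(info["R"]),np.array(info["t"])
    d=R.T@np.array([(u-info["cx"])/info["fx"],(v-info["cy"])/info["fy"],1]); c=-R.T@t
    return c+d*(z-c[2])/d[2]
def proj(info,X):
    p=np.array(info["R"])@np.array(X)+np.array(info["t"])
    return info["fx"]*p[0]/p[2]+info["cx"],info["fy"]*p[1]/p[2]+info["cy"]
E
python3 - <<'E'
from h import *
im=cv2.imread("pics/top0.png");I=imaging.camera_info("top")
g=im[195:265,195:440].max(2)
m=(g<70).astype(np.uint8)
# pads: dark inside the strip
n,l,st,c=cv2.connectedComponentsWithStats(m)
for i in range(1,n):
    if 500<st[i,4]<1500: 
        print("pad",st[i],c[i]+[195,195],ray(I,*(c[i]+[195,195]),.012).round(4))
print("stop",ray(I,212,237,.034).round(4))
crop=cv2.resize(im[285:360,100:480],None,fx=2.1,fy=2.1*1,interpolation=cv2.INTER_CUBIC)
s=cv2.resize(cv2.imread("pics/scene0.png")[120:260,140:450],(798,360),interpolation=cv2.INTER_CUBIC)
cv2.imwrite("pics/c1.png",np.vstack([crop,s]))if crop.shape[1]==798 else print(crop.shape)
for n,(u,v),h in (("a",(166,327),.085),("d",(277,321),.036),("b",(375,322),.068),("c",(451,313),.052),("p1",(127,337),.085),("p2",(204,335),.085)):
    print(n,ray(I,u,v,h).round(4))
E
```

```text
pad [166  18  31  31 844] [375.78436019 227.72867299] [ 0.6476 -0.125   0.012 ]
pad [ 85  23  30  31 842] [294.43705463 233.3847981 ] [0.6336 0.0531 0.012 ]
pad [128  22  31  30 840] [338.41309524 231.51428571] [ 0.6385 -0.043   0.012 ]
pad [ 47  24  30  31 852] [256.3028169  233.89201878] [0.6319 0.1363 0.012 ]
stop [0.6198 0.2276 0.034 ]
a [0.4302 0.2968 0.085 ]
d [0.4442 0.085  0.036 ]
b [ 0.4426 -0.1127  0.068 ]
c [ 0.462  -0.2699  0.052 ]
p1 [0.4107 0.3709 0.085 ]
p2 [0.4154 0.2222 0.085 ]
```

View pics/c1.png

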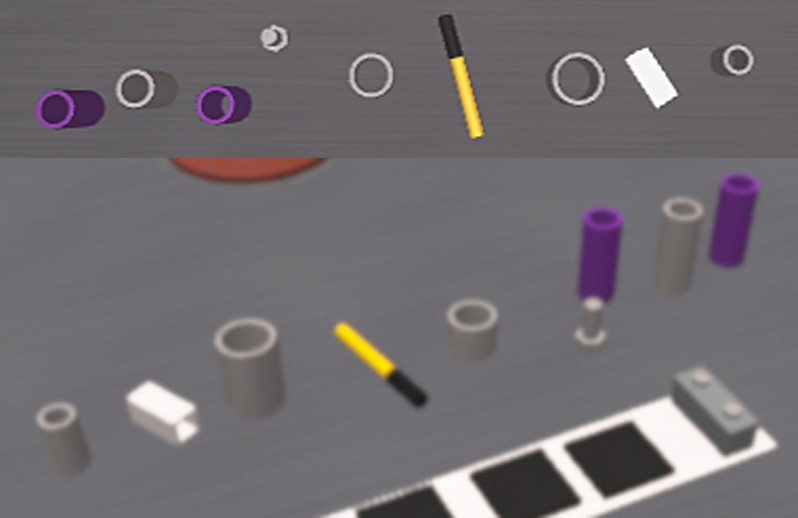

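The grey tubes in the crop match: a (135,88), tall and between two purple ones; d (371,75), b (577,78) and c (738,59). The other items are clutter. Moving above tube a.

Emit:
servo_tool --pt "1 0.0137 -0.0243 0 0 0 -0.1148" --pt "1 0.0137 -0.0243 0 0 0 -0.1148" --pt "1 0.0137 -0.0243 0 0 0 -0.1148" --pt "1 0.0137 -0.0243 0 0 0 -0.1148" --pt "1 0.0137 -0.0243 0 0 0 -0.1148" --pt "1 0.0137 -0.0243 0 0 0 -0.1148" --pt "1 0.0137 -0.0243 0 0 0 -0.1148" --pt "1 0.0137 -0.0243 0 0 0 -0.1148" --pt "1 0.0137 -0.0243 0 0 0 -0.1148" --pt "1 0.0137 -0.0243 0 0 0 -0.1148" --pt "1 0.0137 -0.0243 0 0 0 0" --pt "1 0.0137 -0.0243 0 0 0 0" --pt "1 0 0 0 0 0 0" --pt "1 0 0 0 0 0 0"

```text
clock: 1.27
position: [0.4317, 0.2994, 0.2325]
orientation: [-180.0, 0.0, 89.8]
ft_force: [-0.6, 0.9, -0.3]
opening: 0.0928
gripper_force: 0.0
```

Run:
```python
from h import *
s=robot.read_state();print(s["position"],s["orientation"],s["joint_pos"])
I=imaging.camera_info("wrist");im=imaging.grab_frame("wrist")[:,:,::-1]
cv2.imwrite("pics/w1.png",im);print(proj(I,[.43,.3,.085]),I)
```

```text
[0.43174361 0.29940294 0.23250437] [-1.79979967e+02  3.81275813e-02  8.97592184e+01] [-49.78128209  24.93718437  18.44297951 102.54816661  -9.45647197
  54.06122667 -27.60838909]
(np.float64(320.886074104179), np.float64(237.63440959765165)) {'fx': 355.9253572726774, 'fy': 355.9253572726774, 'cx': 324.01383539797405, 'cy': 247.25897005004376, 'R': array([[ 9.99990611e-01, -4.32700319e-03, -2.34135826e-04],
       [-4.10989271e-03, -9.64168602e-01,  2.65258395e-01],
       [-1.37352033e-03, -2.65254942e-01, -9.64177333e-01]]), 't': array([-0.43138627,  0.26013703,  0.47031544])}
```

View pics/w1.png

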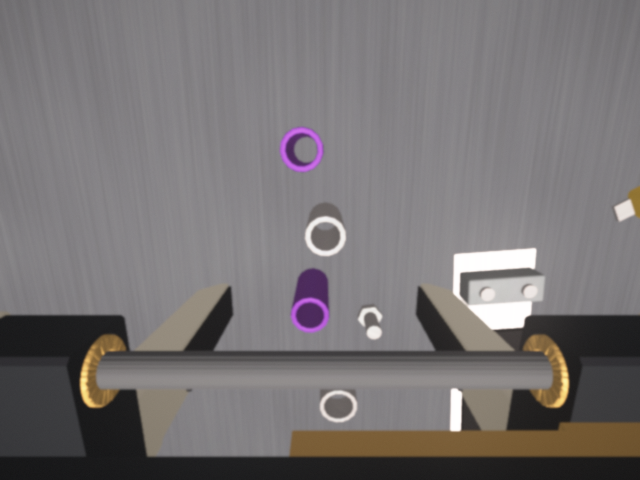

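The wrist view shows tube a's rim at (325,236), the purple ones at (301,149) and (310,315), and tube d at (338,405).

Run:
```python
from h import *
I=imaging.camera_info("wrist")
for n,u,v,h in(("a",325,236,.085),("p1",301,149,.085),("p2",310,315,.085),("d",338,405,.036),("stop",502,284,.034)): print(n,ray(I,u,v,h).round(4))
print(proj(I,[.4317,.2994,.2185]))
```

```text
a [0.4325 0.3034 0.085 ]
p1 [0.413  0.3759 0.085 ]
p2 [0.4187 0.2287 0.085 ]
d [0.4476 0.091  0.036 ]
stop [0.6184 0.2393 0.034 ]
(np.float64(323.9198825416062), np.float64(305.49221263739196))
```

Emit:
servo_tool --pt "1 0 0.0026 -0.022 0 0 0" --pt "1 0 0 -0.022 0 0 0" --pt "1 0 0 -0.022 0 0 0" --pt "1 0 0 -0.022 0 0 0" --pt "1 0 0 -0.022 0 0 0" --pt "1 0 0 -0.022 0 0 0" --pt "1 0 0 -0.022 0 0 0" --pt "1 0 0 -0.022 0 0 0" --pt "1 0 0 0 0 0 0" --pt "0 0 0 0 0 0 0" --pt "0 0 0 0 0 0 0" --pt "0 0 0 0 0 0 0" --pt "0 0 0 0 0 0 0" --pt "0 0 0 0 0 0 0" --pt "0 0 0 0 0 0 0" --pt "0 0 0 0 0 0 0" --newtons 30

```text
clock: 2.65
position: [0.4313, 0.3039, 0.0571]
orientation: [180.0, -0.0, 90.0]
ft_force: [0.5, -0.4, 0.5]
opening: 0.0507
gripper_force: 0.0
```

Emit:
servo_tool --pt "0 0 0 0 0 0 0" --pt "0 0 0 0 0 0 0" --pt "0 0 0 0 0 0 0" --pt "0 0 0 0 0 0 0" --pt "0 0 0 0 0 0 0" --pt "0 0 0 0.005 0 0 0" --pt "0 0 0 0.015 0 0 0" --pt "0 0 0 0.02 0 0 0" --pt "0 0 0 0.02 0 0 0" --pt "0 0 0 0.02 0 0 0" --pt "0 0 0 0.02 0 0 0" --pt "0 0 0 0 0 0 0"

```text
clock: 3.65
position: [0.4324, 0.3047, 0.1597]
orientation: [179.7, -0.2, 90.0]
ft_force: [1.2, 0.6, -1.7]
opening: 0.0354
gripper_force: 29.4
```

Emit:
servo_tool --pt "0 0.02 -0.0168 0 0 0 0" --pt "0 0.02 -0.0168 0 0 0 0" --pt "0 0.02 -0.0168 0 0 0 0" --pt "0 0.02 -0.0168 0 0 0 0" --pt "0 0.02 -0.0168 0 0 0 0" --pt "0 0.02 -0.0168 0 0 0 0" --pt "0 0.02 -0.0168 0 0 0 0" --pt "0 0.02 -0.0168 0 0 0 0" --pt "0 0.02 -0.0168 0 0 0 0" --pt "0 0.02 -0.0168 0 0 0 0" --pt "0 0 0 0 0 0 0" --pt "0 0 0 0 0 0 0"

```text
clock: 4.65
position: [0.6307, 0.1332, 0.1544]
orientation: [-179.8, 0.1, 89.8]
ft_force: [-0.4, 0.9, -3.1]
opening: 0.0354
gripper_force: 29.4
```

Run:
```python
from h import *
s=robot.read_state();p=s["position"];print(p,s["orientation"])
I=imaging.camera_info("wrist");im=imaging.grab_frame("wrist")[:,:,::-1]
cv2.imwrite("pics/w2.png",im)
for X in([.6319,.1363,.012],[.6336,.0531,.012],[.62,.228,.034],p): print(proj(I,X))
```

```text
[0.63073173 0.1331754  0.15441664] [-1.79805571e+02  1.06225250e-01  8.97787863e+01]
(np.float64(324.7607290902712), np.float64(235.97373674152763))
(np.float64(326.9349114761969), np.float64(324.6414762448943))
(np.float64(307.80542103694813), np.float64(119.71376809978659))
(np.float64(321.885161400474), np.float64(314.4673952686378))
```

View pics/w2.png

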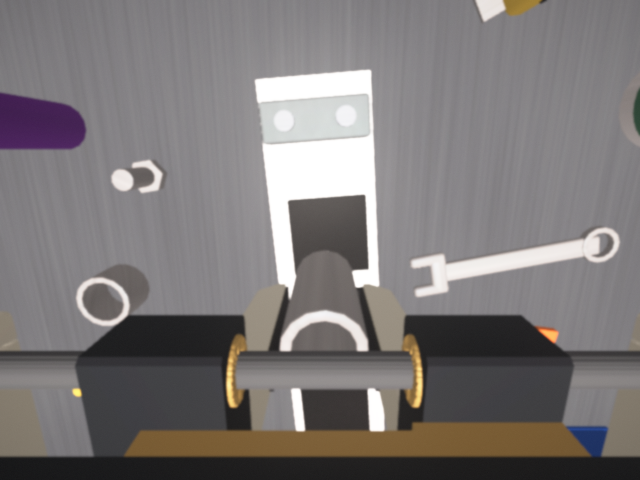

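Pad next to the stop: visible corners (290,202), (365,196) and (368,269), so the centre is about (330,235.7). The held tube's rim is centred near (323.5,346).

Run:
```python
from h import *
I=imaging.camera_info("wrist")
print(ray(I,330,235.7,.012),ray(I,323.5,346,.182),proj(I,[.6307,.1332,.182]))
for c in((290,202),(365,196),(368,269)):print(ray(I,*c,.012))
```

```text
[0.63522472 0.1389262  0.012     ] [0.63065728 0.1352371  0.182     ] (np.float64(323.61699077032955), np.float64(350.60718470288145))
[0.60196717 0.1676568  0.012     ]
[0.66398274 0.17257447 0.012     ]
[0.66845187 0.10907337 0.012     ]
```

Emit:
servo_tool --pt "0 0.0035 0.004 -0.01 0 0 0" --pt "0 0 0 -0.02 0 0 0" --pt "0 0 0 -0.02 0 0 0" --pt "0 0 0 -0.02 0 0 0" --pt "0 0 0 -0.008 0 0 0" --pt "0 0 0 0 0 0 0" --pt "0 0 0 0 0 0 0" --pt "0 0 0 0 0 0 0"

```text
clock: 5.37
position: [0.6354, 0.1404, 0.0797]
orientation: [179.9, -0.0, 90.0]
ft_force: [-0.2, -0.3, -1.9]
opening: 0.0355
gripper_force: 29.4
```

Emit:
servo_tool --pt "0 0 -0.0015 -0.004 0 0 0" --pt "0 0 0 -0.003 0 0 0" --pt "0 0 0 -0.002 0 0 0" --pt "0 0 0 0 0 0 0" --pt "0 0 0 0 0 0 0"

```text
clock: 5.78
position: [0.6345, 0.1382, 0.0696]
orientation: [-180.0, -0.0, 90.0]
ft_force: [-0.6, 0.5, -2.2]
opening: 0.0357
gripper_force: 29.4
```

Emit:
servo_tool --pt "0 0 0 -0.0015 0 0 0" --pt "0 0 0 0 0 0 0" --pt "0 0 0 0 0 0 0"

```text
clock: 6.03
position: [0.635, 0.1383, 0.0689]
orientation: [179.9, -0.0, 90.0]
ft_force: [-0.1, 0.6, 2.2]
opening: 0.0356
gripper_force: 29.4
```

Emit:
servo_tool --pt "0.8 0 0 0 0 0 0" --pt "0.8 0 0 0 0 0 0" --pt "0.8 0 0 0 0 0 0" --pt "0.8 0 0 0 0 0 0" --pt "0.8 0 0 0 0 0 0" --pt "0.8 0 0 0 0 0 0" --pt "0.8 0 0 0.01 0 0 0" --pt "0.8 0 0 0.03 0 0 0" --pt "1 0 0 0.04 0 0 0" --pt "1 0 0 0.04 0 0 0" --pt "1 0 0 0.04 0 0 0" --pt "1 0 0 0 0 0 0"

```text
clock: 7.03
position: [0.6397, 0.1384, 0.2388]
orientation: [178.9, -0.2, 90.0]
ft_force: [1.0, -0.2, 1.3]
opening: 0.0922
gripper_force: 0.0
```

Run:
```python
from h import *
s=robot.read_state();p=s["position"];print(p,s["opening"])
I=imaging.camera_info("wrist");im=imaging.grab_frame("wrist")[:,:,::-1]
cv2.imwrite("pics/w3.png",im)
print(proj(I,[.635,.1383,.097]),proj(I,[.635,.1383,.012]))
```

```text
[0.63970039 0.13844299 0.23880209] 0.09223572236470828
(np.float64(314.21267830108224), np.float64(240.80517411590716)) (np.float64(314.82663189279737), np.float64(221.66866377332533))
```

View pics/w3.png

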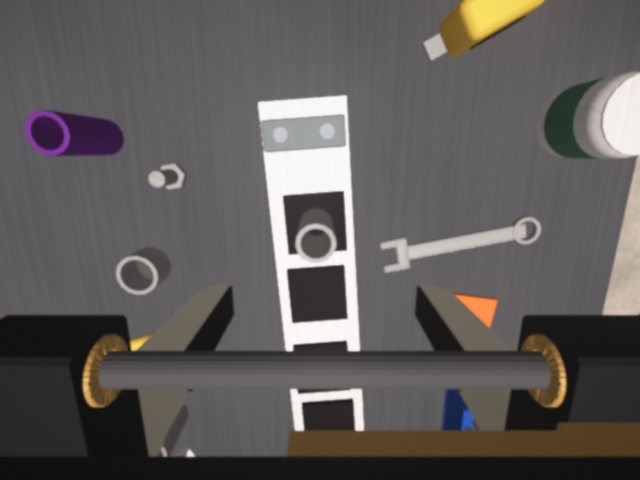

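The wrist view shows tube a's rim at (316,242) on the first pad, whose centre is (315.7,223.7). The second pad's centre is (317.5,293) and tube d is at (138,275).

Run:
```python
from h import *
I=imaging.camera_info("wrist")
im=cv2.imread("pics/w3.png")
for n,u,v,z in(("pad0",315.7,223.7,.012),("a",316,242,.097),("pad1",317.5,293,.012),("d",138,275,.036)):print(n,ray(I,u,v,z).round(4))
print(robot.read_state()["position"])
```

```text
pad0 [0.6326 0.1364 0.012 ]
a [0.6337 0.1379 0.097 ]
pad1 [0.6341 0.0567 0.012 ]
d [0.4484 0.0877 0.036 ]
[0.63775074 0.13825275 0.23473232]
```

Emit:
servo_tool --pt "1 -0.0162 -0.0206 0 0 0 0" --pt "1 -0.0162 -0.0206 0 0 0 0" --pt "1 -0.0162 -0.0206 0 0 0 0" --pt "1 -0.0162 -0.0206 0 0 0 0" --pt "1 -0.0162 -0.0206 0 0 0 0" --pt "1 -0.0162 -0.0206 0 0 0 0" --pt "1 -0.0162 -0.0206 0 0 0 0" --pt "1 -0.0162 -0.0206 0 0 0 0" --pt "1 -0.0162 -0.0206 0 0 0 0" --pt "1 -0.0162 -0.0206 0 0 0 0" --pt "1 -0.0162 -0.0206 0 0 0 0" --pt "1 -0.0162 -0.0206 0 0 0 0" --pt "1 0 0 0 0 0 0" --pt "1 0 0 0 0 0 0"

```text
clock: 8.25
position: [0.439, -0.1099, 0.228]
orientation: [-179.9, -0.0, 89.8]
ft_force: [1.0, -0.1, 0.1]
opening: 0.093
gripper_force: 0.0
```

Run:
```python
from h import *
s=robot.read_state();p=s["position"];print(p,s["orientation"])
I=imaging.camera_info("wrist");im=imaging.grab_frame("wrist")[:,:,::-1]
cv2.imwrite("pics/w4.png",im)
print(proj(I,[.445,-.109,.068]))
print(I)
```

```text
[ 0.43896646 -0.10992633  0.228024  ] [-1.79948284e+02 -1.86627928e-02  8.98015646e+01]
(np.float64(329.7496321417291), np.float64(234.082571911619))
{'fx': 355.9253572726774, 'fy': 355.9253572726774, 'cx': 324.01383539797405, 'cy': 247.25897005004376, 'R': array([[ 9.99993079e-01, -3.63067014e-03, -8.12602374e-04],
       [-3.28674831e-03, -9.64427535e-01,  2.64326931e-01],
       [-1.74338000e-03, -2.64322431e-01, -9.64432793e-01]]), 't': array([-0.44017756, -0.13348754,  0.35773182])}
```

View pics/w4.png

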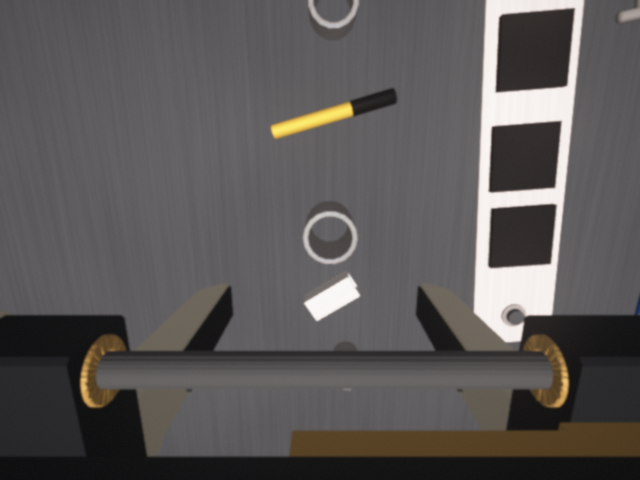

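Tube b's rim is at (330,237.5) and pads 2–4 are on the right. Descending and gripping.

Emit:
servo_tool --pt "1 0.006 -0.001 -0.015 0 0 0" --pt "1 0 0 -0.024 0 0 0" --pt "1 0 0 -0.024 0 0 0" --pt "1 0 0 -0.024 0 0 0" --pt "1 0 0 -0.024 0 0 0" --pt "1 0 0 -0.024 0 0 0" --pt "1 0 0 -0.024 0 0 0" --pt "1 0 0 -0.024 0 0 0" --pt "1 0 0 0 0 0 0" --pt "0 0 0 0 0 0 0" --pt "0 0 0 0 0 0 0" --pt "0 0 0 0 0 0 0" --pt "0 0 0 0 0 0 0" --pt "0 0 0 0 0 0 0" --pt "0 0 0 0 0 0 0" --pt "0 0 0 0 0 0 0" --pt "0 0 0 0 0 0 0" --pt "0 0 0 0 0 0 0" --pt "0 0 0 0 0 0 0" --pt "0 0 0 0 0 0 0"

```text
clock: 9.97
position: [0.4451, -0.1098, 0.0455]
orientation: [-179.9, -0.0, 90.0]
ft_force: [-3.0, 0.6, 6.4]
opening: 0.0502
gripper_force: 30.0
```

Run:
```python
from h import *
im=cv2.imread("pics/w4.png");I={'fx':355.925,'fy':355.925,'cx':324.0138,'cy':247.259,'R':[[9.99993079e-01,-3.63067014e-03,-8.12602374e-04],[-3.28674831e-03,-9.64427535e-01,2.64326931e-01],[-1.74338e-03,-2.64322431e-01,-9.64432793e-01]],'t':[-.44017756,-.13348754,.35773182]}
m=(im[:,480:580].max(2)<75).astype(np.uint8)
n,l,st,c=cv2.connectedComponentsWithStats(m)
for i in range(1,n):
    if 2000<st[i,4]<8000: print(st[i],ray(I,*(c[i]+[480,0]),.012).round(4))
print(ray(I,330,237.5,.068),ray(I,333,6,.036))
```

```text
[  17    9   76   82 5370] [0.6354 0.0532 0.012 ]
[  10  122   70   69 4212] [ 0.6401 -0.0428  0.012 ]
[   9  205   66   62 3578] [ 0.6491 -0.1241  0.012 ]
[   0  315  100  117 5117] [ 0.7002 -0.2938  0.012 ]
[   0  455  100   25 2475] [ 0.704  -0.4315  0.012 ]
[ 0.44522784 -0.11216463  0.068     ] [0.44809805 0.08130102 0.036     ]
```

Emit:
servo_tool --pt "0 0 0 0.005 0 0 0" --pt "0 0 0 0.015 0 0 0" --pt "0 0 0 0.02 0 0 0" --pt "0 0 0 0.02 0 0 0" --pt "0 0 0 0.02 0 0 0" --pt "0 0 0 0.02 0 0 0" --pt "0 0.019 0.0165 0 0 0 0" --pt "0 0.019 0.0165 0 0 0 0" --pt "0 0.019 0.0165 0 0 0 0" --pt "0 0.019 0.0165 0 0 0 0" --pt "0 0.019 0.0165 0 0 0 0" --pt "0 0.019 0.0165 0 0 0 0" --pt "0 0.019 0.0165 0 0 0 0" --pt "0 0.019 0.0165 0 0 0 0" --pt "0 0.019 0.0165 0 0 0 0" --pt "0 0.019 0.0165 0 0 0 0" --pt "0 0 0 0 0 0 0" --pt "0 0 0 0 0 0 0" --pt "0 0 0 0 0 0 0"

```text
clock: 11.55
position: [0.635, 0.0543, 0.1442]
orientation: [-179.8, 0.1, 90.0]
ft_force: [-0.2, 0.3, -2.1]
opening: 0.0505
gripper_force: 30.0
```

Run:
```python
from h import *
s=robot.read_state();p=s["position"];print(p,s["orientation"],s["opening"])
I=imaging.camera_info("wrist");im=imaging.grab_frame("wrist")[:,:,::-1]
cv2.imwrite("pics/w5.png",im)
print(proj(I,[.635,.0545,.012]),"rim exp",proj(I,p+[0,0,.023]))
print(proj(I,[.634,.1375,.097]))
```

```text
[0.63498131 0.05433882 0.14421801] [-1.79844152e+02  6.76139683e-02  8.99826242e+01] 0.050519916994328465
(np.float64(323.23245849584725), np.float64(242.4286104916542)) rim exp (np.float64(321.36926477586286), np.float64(339.81616132073566))
(np.float64(320.43054599490506), np.float64(131.93685217933285))
```

View pics/w5.png

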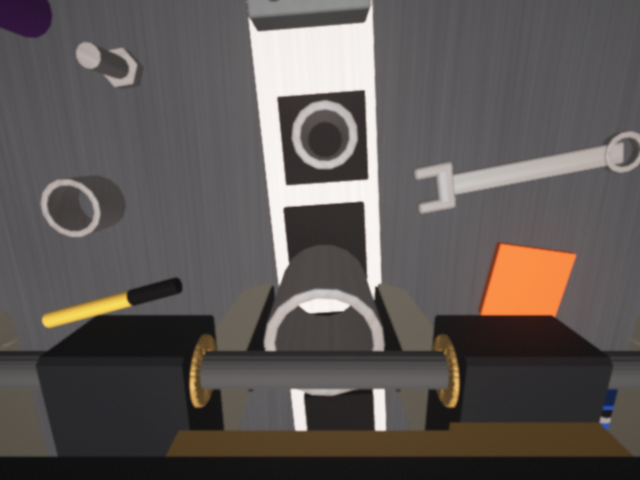

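Tube a's rim is at (325,134), centred on its pad (324,138). Pad 2's far edge runs (285,207)–(363,203), and tube b's rim is near (324,341).

Run:
```python
from h import *
I=imaging.camera_info("wrist")
q=lambda u,v,z:ray(I,u,v,z)[:2].round(4)
print("pad1 far edge",q(285,207,.012),q(363,203,.012),"b",q(324,341,.167),"pad0",q(324,138,.012),"a",q(325,134,.097),robot.read_state()["position"])
```

```text
pad1 far edge [0.6043 0.0832] [0.6669 0.0863] b [0.636  0.0528] pad0 [0.6358 0.1362] a [0.6365 0.1358] [0.63494907 0.05362981 0.14452847]
```

Emit:
servo_tool --pt "0 0 0 -0.01 0 0 0" --pt "0 0 0 -0.02 0 0 0" --pt "0 0 0 -0.02 0 0 0" --pt "0 0 0 -0.02 0 0 0" --pt "0 0 0 -0.01 0 0 0" --pt "0 0 0 -0.003 0 0 0" --pt "0 0 0 -0.001 0 0 0" --pt "0 0 0 -0.001 0 0 0" --pt "0 0 0 0 0 0 0" --pt "0 0 0 0 0 0 0" --pt "0 0 0 0 0 0 0"

```text
clock: 12.52
position: [0.6368, 0.0551, 0.0611]
orientation: [179.9, -0.0, 90.0]
ft_force: [0.4, 0.3, -3.0]
opening: 0.0503
gripper_force: 30.0
```

Emit:
servo_tool --pt "0 -0.0005 -0.001 -0.002 0 0 0" --pt "0 0 0 -0.001 0 0 0" --pt "0 0 0 0 0 0 0" --pt "0 0 0 0 0 0 0"

```text
clock: 12.85
position: [0.6359, 0.0538, 0.0577]
orientation: [180.0, 0.0, 90.0]
ft_force: [-0.9, -0.5, 0.1]
opening: 0.0497
gripper_force: 30.0
```

Emit:
servo_tool --pt "0 0 0 -0.0007 0 0 0" --pt "0 0 0 0 0 0 0" --pt "0.95 0 0 0 0 0 0" --pt "0.95 0 0 0 0 0 0" --pt "0.95 0 0 0 0 0 0" --pt "0.95 0 0 0 0 0 0" --pt "0.95 0 0 0 0 0 0" --pt "0.95 0 0 0 0 0 0" --pt "0.95 0 0 0.01 0 0 0" --pt "0.95 0 0 0.03 0 0 0" --pt "1 0 0 0.04 0 0 0" --pt "1 0 0 0.04 0 0 0" --pt "1 0 0 0.04 0 0 0" --pt "1 0 0 0.01 0 0 0" --pt "1 0 0 0 0 0 0"

```text
clock: 14.1
position: [0.6381, 0.0537, 0.2318]
orientation: [179.4, -0.0, 90.0]
ft_force: [0.1, 0.4, 0.3]
opening: 0.093
gripper_force: 0.0
```

Emit:
servo_tool --pt "1 -0.0143 -0.0268 0 0 0 0" --pt "1 -0.0143 -0.0268 0 0 0 0" --pt "1 -0.0143 -0.0268 0 0 0 0" --pt "1 -0.0143 -0.0268 0 0 0 0" --pt "1 -0.0143 -0.0268 0 0 0 0" --pt "1 -0.0143 -0.0268 0 0 0 0" --pt "1 -0.0143 -0.0268 0 0 0 0" --pt "1 -0.0143 -0.0268 0 0 0 0" --pt "1 -0.0143 -0.0268 0 0 0 0" --pt "1 -0.0143 -0.0268 0 0 0 0" --pt "1 -0.0143 -0.0268 0 0 0 0" --pt "1 -0.0143 -0.0268 0 0 0 0" --pt "1 0 0 0 0 0 0" --pt "1 0 0 0 0 0 0"

```text
clock: 15.27
position: [0.4619, -0.2689, 0.2251]
orientation: [-179.8, -0.1, 89.7]
ft_force: [0.2, 0.9, 0.0]
opening: 0.0931
gripper_force: 0.0
```

Run:
```python
from h import *
s=robot.read_state();p=s["position"];print(p,s["orientation"],s["joint_pos"])
I=imaging.camera_info("wrist");im=imaging.grab_frame("wrist")[:,:,::-1]
cv2.imwrite("pics/w6.png",im)
T=imaging.grab_frame("top")[:,:,::-1]; cv2.imwrite("pics/t6.png",T)
print(proj(I,[.464,-.268,.052]))
g=cv2.GaussianBlur(im[100:330,240:420].max(2),(5,5),0)
m=(g>150).astype(np.uint8)
for c in cv2.findContours(m,cv2.RETR_EXTERNAL,cv2.CHAIN_APPROX_NONE)[0]:
    if cv2.contourArea(c)>200:
        (x,y),r=cv2.minEnclosingCircle(c); print(x+240,y+100,r,ray(I,x+240,y+100,.052).round(4))
cv2.imwrite("pics/c6.png",np.hstack([cv2.resize(im,(440,330)),cv2.resize(T[190:350,190:470],(360,330))[:,:360]]))
```

```text
[ 0.46192225 -0.26886503  0.22508221] [-1.79818008e+02 -5.52473159e-02  8.97213318e+01] [ 13.73268842  26.54603943  20.95783573 101.69379407 -11.33006287
  54.01888248  39.1110977 ]
(np.float64(325.7669006831475), np.float64(231.0820019417747))
326.11224365234375 233.43878173828125 15.307866096496582 [ 0.4643 -0.2703  0.052 ]
309.0 145.5 32.86725616455078 [ 0.4496 -0.191   0.052 ]
```

View pics/c6.png

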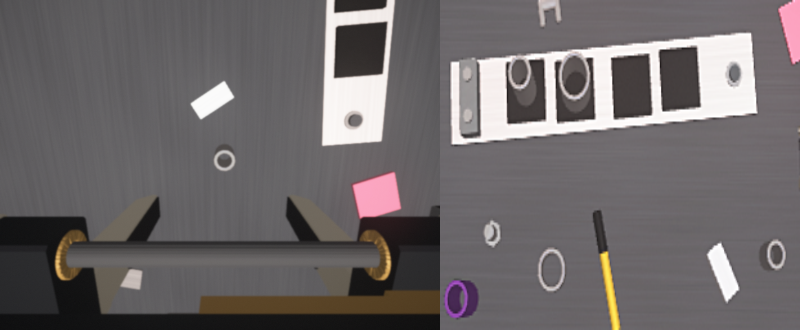

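Crop: tubes a and b stand on pads 1 and 2, and tube c (about (224,159) in the left half) is clear. Gripping c.

Emit:
servo_tool --pt "1 0.002 -0.001 -0.0235 0 0 0" --pt "1 0 0 -0.0235 0 0 0" --pt "1 0 0 -0.0235 0 0 0" --pt "1 0 0 -0.0235 0 0 0" --pt "1 0 0 -0.0235 0 0 0" --pt "1 0 0 -0.0235 0 0 0" --pt "1 0 0 -0.0235 0 0 0" --pt "1 0 0 -0.0235 0 0 0" --pt "1 0 0 0 0 0 0" --pt "0 0 0 0 0 0 0" --pt "0 0 0 0 0 0 0" --pt "0 0 0 0 0 0 0" --pt "0 0 0 0 0 0 0" --pt "0 0 0 0 0 0 0" --pt "0 0 0 0 0 0 0" --pt "0 0 0 0 0 0 0" --pt "0 0 0 0 0 0 0" --pt "0 0 0 0 0 0 0" --pt "0 0 0 0 0 0 0" --pt "0 0 0 0 0 0 0"

```text
clock: 17.03
position: [0.4654, -0.2685, 0.0384]
orientation: [-179.9, -0.0, 90.0]
ft_force: [-1.1, -0.3, 1.7]
opening: 0.0302
gripper_force: 30.0
```

Emit:
servo_tool --pt "0 0 0 0 0 0 0" --pt "0 0 0 0 0 0 0" --pt "0 0 0 0 0 0 0"

```text
clock: 17.28
position: [0.4655, -0.2686, 0.0384]
orientation: [-179.9, -0.0, 90.0]
ft_force: [-2.9, 0.4, 1.9]
opening: 0.03
gripper_force: 30.0
```

Emit:
servo_tool --pt "0 0 0 0.005 0 0 0" --pt "0 0 0 0.015 0 0 0" --pt "0 0 0 0.02 0 0 0" --pt "0 0 0 0.02 0 0 0" --pt "0 0 0 0.02 0 0 0" --pt "0 0 0 0.02 0 0 0" --pt "0 0.0145 0.0189 0 0 0 0" --pt "0 0.0145 0.0189 0 0 0 0" --pt "0 0.0145 0.0189 0 0 0 0" --pt "0 0.0145 0.0189 0 0 0 0" --pt "0 0.0145 0.0189 0 0 0 0" --pt "0 0.0145 0.0189 0 0 0 0" --pt "0 0.0145 0.0189 0 0 0 0" --pt "0 0.0145 0.0189 0 0 0 0" --pt "0 0.0145 0.0189 0 0 0 0" --pt "0 0.0145 0.0189 0 0 0 0" --pt "0 0.0145 0.0189 0 0 0 0" --pt "0 0.0145 0.0189 0 0 0 0" --pt "0 0 0 0 0 0 0" --pt "0 0 0 0 0 0 0"

```text
clock: 18.95
position: [0.6406, -0.039, 0.1378]
orientation: [-180.0, -0.1, 90.3]
ft_force: [0.0, -0.4, -1.9]
opening: 0.0301
gripper_force: 30.0
```

Emit:
servo_tool --pt "0 0 0 0 0 0 0" --pt "0 0 0 0 0 0 0" --pt "0 0 0 0 0 0 0"

```text
clock: 19.2
position: [0.6394, -0.0434, 0.1386]
orientation: [-180.0, 0.0, 89.9]
ft_force: [-0.0, -0.2, -0.6]
opening: 0.0298
gripper_force: 30.0
```

Run:
```python
from h import *
s=robot.read_state();p=s["position"];print(p,s["orientation"],s["opening"])
I=imaging.camera_info("wrist");im=imaging.grab_frame("wrist")[:,:,::-1]
cv2.imwrite("pics/w7.png",im)
print(proj(I,[.640,-.043,.012]),"rim exp",proj(I,p+[0,0,.0136]))
np.save("I7.npy",I,allow_pickle=True)
```

```text
[ 0.63942301 -0.04342563  0.13858762] [-1.79976150e+02  4.42241586e-02  8.98645097e+01] 0.029759906070533162
(np.float64(323.5393915133274), np.float64(243.9557065332628)) rim exp (np.float64(321.6765104674628), np.float64(328.54858150620095))
```

View pics/w7.png

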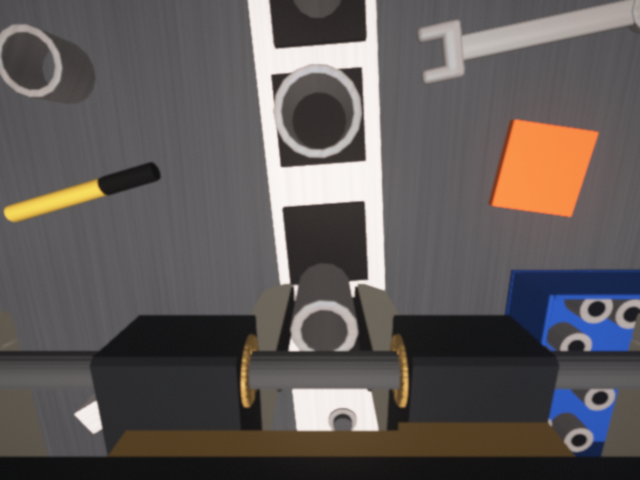

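Pad 3's corners are about (284,207), (364,201) and (368,280), so its centre is about (326,243.5). Tube c's rim is at (324,329) and tube b is centred on its pad.

Run:
```python
from h import *
I=np.load("I7.npy",allow_pickle=True).item()
q=lambda u,v,z:ray(I,u,v,z)[:2].round(4)
print("pad2",q(326,243.5,.012),(q(284,207,.012)+q(368,280,.012))/2,"c",q(324,329,.152),"b",q(318,111,.08),"pad1",q(319.5,118,.012))
```

```text
pad2 [ 0.642  -0.0426] [ 0.64295 -0.04345] c [ 0.6404 -0.0437] b [0.6373 0.0514] pad1 [0.6373 0.0531]
```

Emit:
servo_tool --pt "0 0.001 0.0005 -0.01 0 0 0" --pt "0 0 0 -0.02 0 0 0" --pt "0 0 0 -0.02 0 0 0" --pt "0 0 0 -0.02 0 0 0" --pt "0 0 0 -0.01 0 0 0" --pt "0 0 0 -0.004 0 0 0" --pt "0 0 0 -0.002 0 0 0" --pt "0 0 0 0 0 0 0" --pt "0 0 0 0 0 0 0" --pt "0 0 0 0 0 0 0"

```text
clock: 20.08
position: [0.642, -0.0414, 0.0536]
orientation: [179.9, 0.0, 90.0]
ft_force: [-0.0, 0.0, -2.3]
opening: 0.0302
gripper_force: 30.0
```

Emit:
servo_tool --pt "0 0 -0.0005 -0.002 0 0 0" --pt "0 0 0 -0.001 0 0 0" --pt "0 0 0 0 0 0 0" --pt "0 0 0 0 0 0 0"

```text
clock: 20.42
position: [0.6416, -0.0419, 0.0504]
orientation: [179.9, 0.0, 90.0]
ft_force: [-0.2, -0.4, 3.3]
opening: 0.03
gripper_force: 30.0
```

Emit:
servo_tool --pt "0.95 0 0 0 0 0 0" --pt "0.95 0 0 0 0 0 0" --pt "0.95 0 0 0 0 0 0" --pt "0.95 0 0 0 0 0 0" --pt "0.95 0 0 0 0 0 0" --pt "0.95 0 0 0 0 0 0" --pt "0.95 0 0 0.01 0 0 0" --pt "0.95 0 0 0.03 0 0 0" --pt "1 0 0 0.04 0 0 0" --pt "1 0 0 0.04 0 0 0" --pt "1 0 0 0.04 0 0 0" --pt "1 0 0 0.01 0 0 0" --pt "1 0 0 0 0 0 0"

```text
clock: 21.5
position: [0.6435, -0.0425, 0.2248]
orientation: [179.4, 0.0, 90.0]
ft_force: [0.2, -1.3, 0.8]
opening: 0.093
gripper_force: 0.0
```

Emit:
servo_tool --pt "1 -0.0162 0.0106 0 0 0 0" --pt "1 -0.0162 0.0106 0 0 0 0" --pt "1 -0.0162 0.0106 0 0 0 0" --pt "1 -0.0162 0.0106 0 0 0 0" --pt "1 -0.0162 0.0106 0 0 0 0" --pt "1 -0.0162 0.0106 0 0 0 0" --pt "1 -0.0162 0.0106 0 0 0 0" --pt "1 -0.0162 0.0106 0 0 0 0" --pt "1 -0.0162 0.0106 0 0 0 0" --pt "1 -0.0162 0.0106 0 0 0 0" --pt "1 -0.0162 0.0106 0 0 0 0" --pt "1 -0.0162 0.0106 0 0 0 0" --pt "1 0 0 0 0 0 0" --pt "1 0 0 0 0 0 0" --pt "1 0 0 0 0 0 0"

```text
clock: 22.75
position: [0.4469, 0.085, 0.2189]
orientation: [-180.0, 0.0, 90.0]
ft_force: [-0.4, -0.2, 0.5]
opening: 0.0931
gripper_force: 0.0
```

Run:
```python
from h import *
s=robot.read_state();p=s["position"];print(p,s["orientation"])
I=imaging.camera_info("wrist");im=imaging.grab_frame("wrist")[:,:,::-1]
cv2.imwrite("pics/w8.png",im)
print(proj(I,[.448,.085,.036]))
g=cv2.GaussianBlur(im[100:330,240:420].max(2),(5,5),0)
for c in cv2.findContours((g>150).astype(np.uint8),cv2.RETR_EXTERNAL,cv2.CHAIN_APPROX_NONE)[0]:
    if cv2.contourArea(c)>150:
        (x,y),r=cv2.minEnclosingCircle(c); print(x+240,y+100,r,ray(I,x+240,y+100,.036).round(4))
```

```text
[0.44686296 0.08495178 0.21888748] [-1.79967819e+02  4.79221793e-02  8.99781095e+01]
(np.float64(324.25575110993043), np.float64(229.34024406137618))
305.48734283447266 308.93218994140625 38.14789962768555 [0.4287 0.0016 0.036 ]
324.33516693115234 227.63919067382812 23.943117141723633 [0.4481 0.0867 0.036 ]
363.0 119.5 16.286596298217773 [0.4824 0.1847 0.036 ]
```

View pics/w8.png

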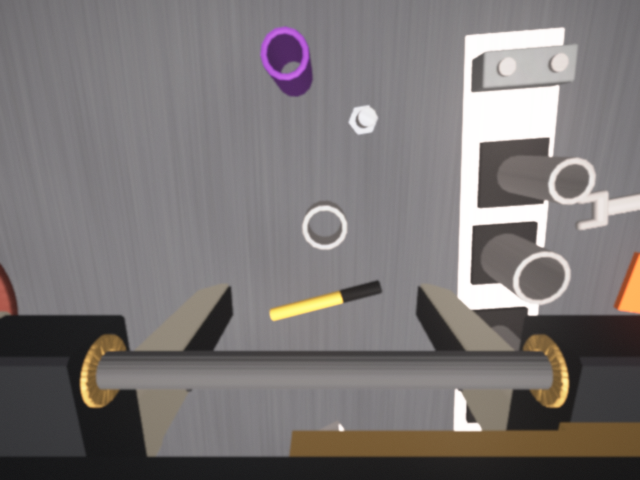

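Tube d's rim is at (324,228), the purple tube is far off at (285,53), and a and b stand well. Gripping d.

Emit:
servo_tool --pt "1 0.001 0.001 -0.024 0 0 0" --pt "1 0 0 -0.024 0 0 0" --pt "1 0 0 -0.024 0 0 0" --pt "1 0 0 -0.024 0 0 0" --pt "1 0 0 -0.024 0 0 0" --pt "1 0 0 -0.024 0 0 0" --pt "1 0 0 -0.024 0 0 0" --pt "1 0 0 -0.024 0 0 0" --pt "1 0 0 0 0 0 0" --pt "0 0 0 0 0 0 0" --pt "0 0 0 0 0 0 0" --pt "0 0 0 0 0 0 0" --pt "0 0 0 0 0 0 0" --pt "0 0 0 0 0 0 0" --pt "0 0 0 0 0 0 0" --pt "0 0 0 0 0 0 0" --pt "0 0 0 0 0 0 0" --pt "0 0 0 0 0 0 0" --pt "0 0 0 0 0 0 0" --pt "0 0 0 0 0 0 0"

```text
clock: 24.47
position: [0.4476, 0.0866, 0.0277]
orientation: [-180.0, -0.0, 90.0]
ft_force: [-0.8, 0.4, 5.1]
opening: 0.0429
gripper_force: 30.0
```

Emit:
servo_tool --pt "0 0 0 0.005 0 0 0" --pt "0 0 0 0.015 0 0 0" --pt "0 0 0 0.02 0 0 0" --pt "0 0 0 0.02 0 0 0" --pt "0 0 0 0.02 0 0 0" --pt "0 0 0 0.03 0 0 0" --pt "0 0.0168 -0.0176 0 0 0 0" --pt "0 0.0168 -0.0176 0 0 0 0" --pt "0 0.0168 -0.0176 0 0 0 0" --pt "0 0.0168 -0.0176 0 0 0 0" --pt "0 0.0168 -0.0176 0 0 0 0" --pt "0 0.0168 -0.0176 0 0 0 0" --pt "0 0.0168 -0.0176 0 0 0 0" --pt "0 0.0168 -0.0176 0 0 0 0" --pt "0 0.0168 -0.0176 0 0 0 0" --pt "0 0.0168 -0.0176 0 0 0 0" --pt "0 0.0168 -0.0176 0 0 0 0" --pt "0 0.0168 -0.0176 0 0 0 0" --pt "0 0 0 0 0 0 0" --pt "0 0 0 0 0 0 0"

```text
clock: 26.13
position: [0.6487, -0.1264, 0.1364]
orientation: [-179.9, 0.0, 89.9]
ft_force: [0.3, 0.3, -1.9]
opening: 0.0432
gripper_force: 30.0
```

Emit:
servo_tool --pt "0 0 0 0 0 0 0" --pt "0 0 0 0 0 0 0" --pt "0 0 0 0 0 0 0"

```text
clock: 26.38
position: [0.6487, -0.1232, 0.1373]
orientation: [-179.9, -0.1, 90.1]
ft_force: [0.4, 1.1, -1.8]
opening: 0.0429
gripper_force: 30.0
```

Run:
```python
from h import *
s=robot.read_state();p=s["position"];print(p,s["orientation"],s["opening"])
I=imaging.camera_info("wrist");im=imaging.grab_frame("wrist")[:,:,::-1]
cv2.imwrite("pics/w9.png",im)
print(proj(I,[.650,-.125,.012]),"rim exp",proj(I,p+[0,0,.0083]))
np.save("I9.npy",I,allow_pickle=True)
```

```text
[ 0.64866536 -0.12316724  0.13730113] [-1.79938979e+02 -6.90929412e-02  9.00927084e+01] 0.04288432162094659
(np.float64(324.5696581699691), np.float64(247.39628701665487)) rim exp (np.float64(321.7294095497064), np.float64(322.77297761266937))
```

View pics/w9.png

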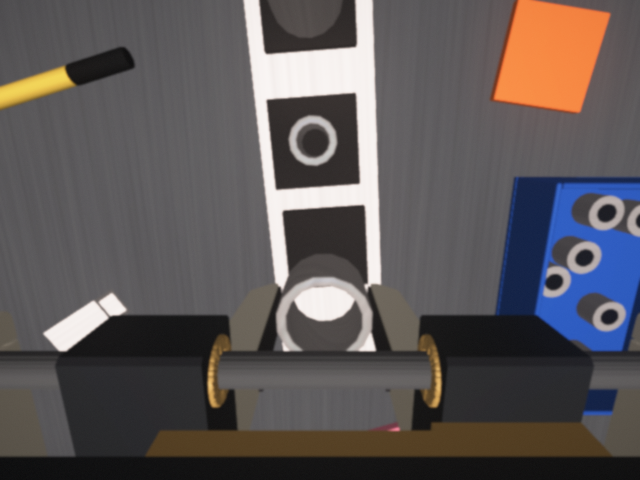

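Tube c is centred on pad 3. Pad 4's far edge runs (283,211)–(364,206), and tube d's rim is at about (324.5,321).

Run:
```python
from h import *
I=np.load("I9.npy",allow_pickle=True).item()
q=lambda u,v,z:ray(I,u,v,z)[:2]
a,b=q(283,211,.012),q(364,206,.012);d=(b-a)/np.linalg.norm(b-a)
print(a,b,"pad3",(a+b)/2+.033*np.array([d[1],-d[0]]),"d",q(324.5,321,.1456),"pad2",q(314.5,141.5,.012),"c",q(313,140,.064))
```

```text
[ 0.6172793  -0.09540732] [ 0.68079746 -0.09135555] pad3 [ 0.65113915 -0.1263145 ] d [ 0.64989439 -0.12230004] pad2 [ 0.64232286 -0.04300824] c [ 0.64280406 -0.04329035]
```

Emit:
servo_tool --pt "0 0.001 -0.002 -0.01 0 0 0" --pt "0 0 0 -0.02 0 0 0" --pt "0 0 0 -0.02 0 0 0" --pt "0 0 0 -0.02 0 0 0" --pt "0 0 0 -0.015 0 0 0" --pt "0 0 0 -0.005 0 0 0" --pt "0 0 0 -0.003 0 0 0" --pt "0 0 0 0 0 0 0" --pt "0 0 0 0 0 0 0" --pt "0 0 0 0 0 0 0"

```text
clock: 27.27
position: [0.6512, -0.127, 0.0457]
orientation: [179.9, 0.0, 90.0]
ft_force: [0.1, -0.7, -2.0]
opening: 0.0427
gripper_force: 30.0
```

Emit:
servo_tool --pt "0 0 0.001 -0.002 0 0 0" --pt "0 0 0 -0.002 0 0 0" --pt "0 0 0 -0.001 0 0 0" --pt "0 0 0 0 0 0 0" --pt "0 0 0 0 0 0 0"

```text
clock: 27.68
position: [0.6504, -0.1255, 0.0398]
orientation: [180.0, -0.0, 90.0]
ft_force: [-0.3, 1.0, 0.8]
opening: 0.0427
gripper_force: 30.0
```

Contact has begun, so I'll press slightly, release, rise and back off.

Emit:
servo_tool --pt "0 0 0 -0.0005 0 0 0" --pt "0 0 0 0 0 0 0" --pt "0.95 0 0 0 0 0 0" --pt "0.95 0 0 0 0 0 0" --pt "0.95 0 0 0 0 0 0" --pt "0.95 0 0 0 0 0 0" --pt "0.95 0 0 0 0 0 0" --pt "0.95 0 0 0 0 0 0" --pt "0.95 0 0 0.01 0 0 0" --pt "0.95 0 0 0.03 0 0 0" --pt "1 0 0 0.04 0 0 0" --pt "1 0 0 0.04 0 0 0" --pt "1 0 0 0.04 0 0 0" --pt "1 0 0 0.04 0 0 0" --pt "1 0 0 0 0 0 0"

```text
clock: 28.93
position: [0.6547, -0.1277, 0.2499]
orientation: [178.9, 0.2, 90.0]
ft_force: [0.6, -1.4, 1.0]
opening: 0.0927
gripper_force: 0.0
```

Emit:
servo_tool --pt "1 -0.02 -0.03 0 0 0 0" --pt "1 -0.02 -0.03 0 0 0 0" --pt "1 -0.02 -0.03 0 0 0 0" --pt "1 -0.02 -0.03 0 0 0 0" --pt "1 -0.02 -0.03 0 0 0 0" --pt "1 -0.02 -0.03 0 0 0 0" --pt "1 -0.02 -0.03 0 0 0 0" --pt "1 0 0 0 0 0 0" --pt "1 0 0 0 0 0 0"

```text
clock: 29.68
position: [0.508, -0.339, 0.2398]
orientation: [180.0, 0.1, 89.6]
ft_force: [1.2, 1.2, -0.4]
opening: 0.0935
gripper_force: 0.0
```

Run:
```python
from h import *
im=imaging.grab_frame("top")[:,:,::-1];s=imaging.grab_frame("scene")[:,:,::-1]
a=cv2.resize(im[195:265,195:440],(790,226),interpolation=cv2.INTER_CUBIC)
b=cv2.resize(s[150:330,180:460],(790,370)[:2],interpolation=cv2.INTER_CUBIC)
cv2.imwrite("pics/f.png",np.vstack([a,b]))
I=imaging.camera_info("top")
for x,y,h in((.6319,.1363,.085),(.6336,.0531,.068),(.6385,-.043,.052),(.6476,-.125,.036)):
    u,v=proj(I,[x,y,.012+h]);print("rim if centred",(u-195)*790/245,(v-195)*226/70)
```

```text
rim if centred 181.07916497890773 97.5041335410629
rim if centred 316.09298966504565 101.83086176761942
rim if centred 466.3505327763948 100.96136750570221
rim if centred 589.8488367158789 93.71942095387249
```

View pics/f.png

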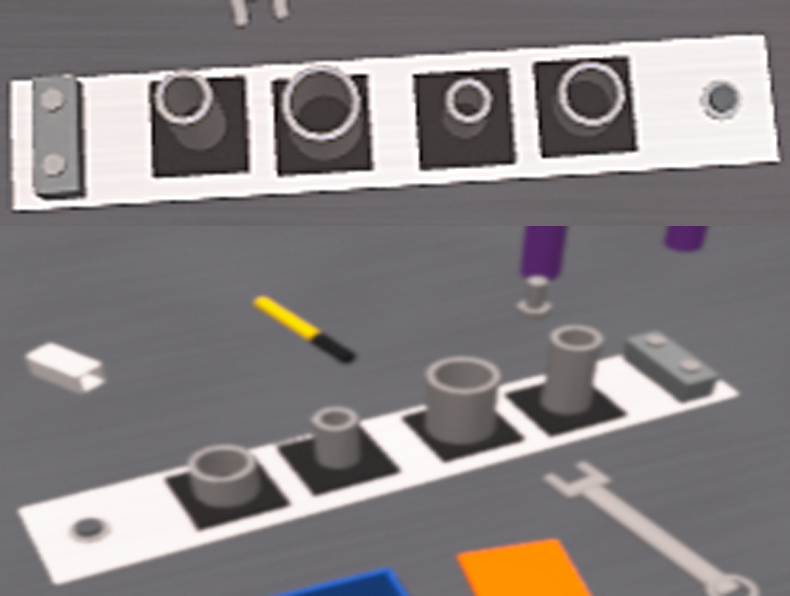

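The picture shows all four upright in order from the stop, with rims at (183,97), (321,103), (468,101) and (591,94), within about 3 mm of the pad centres. Handing in.

```bash
python3 -c "
from plant import robot
print(robot.finish_job())"
```

```text
the job is handed in; nothing more can be done
None
```

The job is handed in: the four steel tubes stand upright on the pads in height order, tallest next to the grey end stop, each within about 3 mm of its pad centre by the last pictures, with none knocked over and about 30 of the 107 s used.

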